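# Make up the start-up kits for two chromatographs

## Task

Make up the two start-up kits from the stock on the bench. In the two-row tray goes the liquid chromatograph's kit: the steel column lying lengthwise in the long compartment, the small bottle in the larger cell and the short wide vial in the smaller cell; in the one-row tray goes the gas chromatograph's kit: the septa jar in the larger cell and the tall narrow vial in the smaller one. Set everything down gently and flat on the tray floor, bottle, jar and vials upright and never tipped over, and leave the large bottle, the beaker and the remote control where they are.

Things in the scene. Friction and masses are not known exactly. Their poses are not given: they have to be found in the camera images.
- lc_tray: Two-row white plastic kit tray, fixed, open on top: 182 (x) by 164 mm (y), walls 4 mm thick and 20 high, floor 4 thick; origin at centre of underside, z up. Row at its -x side: long compartment 84 (x) by 156 mm (y), centre x -45, y 0. Row at its +x side: larger cell 86 mm square, centre x +44, y -35, and smaller cell 86 (x) by 66 mm (y), centre x +44, y +45.
- gc_tray: One-row white plastic kit tray, fixed, open on top: 90 (x) by 156 mm (y), walls 4 mm thick and 20 high, floor 4 thick; origin at centre of underside, z up. Larger cell 82 mm square, centre x 0, y -33; smaller cell 82 (x) by 62 mm (y), centre x 0, y +43.
- column: Steel chromatography column lying on the bench: bright tube 14 mm in diameter with a paper band, a hexagonal nut 20 mm across flats and 15 long near each end, small grey end plugs, 125 mm long over all, about 160 g. 80 mm of tube are free between the nuts. Origin on its axis at mid-length, 10 mm above what it lies on; x runs along the tube.
- small_bottle: The small screw-cap bottle, standing in the stock row, which runs along world y with 95 mm or more between centres: clear glass body 56 mm in diameter with pale contents, narrowing from 50 mm up to a 40 mm neck; grey cap 52 mm in diameter from 72 to 98 mm height, the top. About 220 g. Origin at the centre of its underside, z up.
- short_vial: The short wide vial, standing in the stock row: amber glass 28 mm in diameter up to 41 mm height with a paper label, white screw cap 24 mm in diameter from 47 to 60 mm, the top. About 35 g. Origin at the centre of its underside, z up.
- septa_jar: The septa jar, standing in the stock row: a squat white plastic jar 48 mm in diameter, black cap 52 mm in diameter from 36 to 55 mm height, the top. About 90 g. Origin at the centre of its underside, z up.
- tall_vial: The tall narrow headspace vial, standing in the stock row: amber glass 23 mm in diameter up to 56 mm height with a paper label, crimped aluminium cap 20 mm in diameter from 66 to 76 mm, the top. About 35 g. Origin at the centre of its underside, z up.
- large_bottle: Bystander, to be left alone: the large bottle, like the small one with the same grey cap but 70 mm in diameter and 140 mm tall, in the back row, 85 mm or more beyond (+x of) the stock row. Origin at the centre of its underside.
- beaker: Bystander, to be left alone: an empty glass beaker, 60 mm in diameter, 75 mm tall, in the back row, 85 mm or more beyond (+x of) the stock row. Origin at the centre of its underside.
- remote: Bystander, to be left alone: a white remote control lying flat, 50 x 135 x 18 mm, in the back row, 85 mm or more beyond (+x of) the stock row. Origin at the centre of its underside.

How it is judged:
At the end, for the whole second after the job is handed in: Column, small bottle and short vial in their compartments of the two-row tray, septa jar and tall vial in their cells of the one-row tray: each down on the floor within 5 mm, column within 20 degrees of lengthwise, the others within 7 degrees of upright, at rest; bystanders moved under 25 mm (x of column in the frame of lc_tray between -0.079 and -0.011 m and y of column in the frame of lc_tray between -0.018 and 0.018 m and z of column in the frame of lc_tray between 0.009 and 0.02 m and angle between the x axis of column and the y axis of lc_tray, either way round below 0.35 rad and x of small_bottle in the frame of lc_tray between 0.027 and 0.061 m and y of small_bottle in the frame of lc_tray between -0.052 and -0.018 m and z of small_bottle in the frame of lc_tray between 0 and 0.009 m and x of short_vial in the frame of lc_tray between 0.013 and 0.075 m and y of short_vial in the frame of lc_tray between 0.024 and 0.066 m and z of short_vial in the frame of lc_tray between 0 and 0.009 m and x of septa_jar in the frame of gc_tray between -0.017 and 0.017 m and y of septa_jar in the frame of gc_tray between -0.05 and -0.016 m and z of septa_jar in the frame of gc_tray between 0 and 0.009 m and x of tall_vial in the frame of gc_tray between -0.032 and 0.032 m and y of tall_vial in the frame of gc_tray between 0.021 and 0.065 m and z of tall_vial in the frame of gc_tray between 0 and 0.009 m and angle between each of small_bottle, short_vial, septa_jar, tall_vial's own z axis and vertical below 0.12 rad and linear speed of each of small_bottle, short_vial, septa_jar, tall_vial, column below 0.02 m/s and distance of each of large_bottle, beaker, remote from where it was at the start of the episode below 0.025 m); the robot touches nothing.
It fails at once if something is dropped: it falls free of the fingers, faster than 0.6 m/s (a drop of about 20 mm) ((linear speed of small_bottle above 0.6 m/s and contact force between small_bottle and the fingers below 0.3 N) or (linear speed of short_vial above 0.6 m/s and contact force between short_vial and the fingers below 0.3 N) or (linear speed of septa_jar above 0.6 m/s and contact force between septa_jar and the fingers below 0.3 N) or (linear speed of tall_vial above 0.6 m/s and contact force between tall_vial and the fingers below 0.3 N) or (linear speed of column above 0.6 m/s and contact force between column and the fingers below 0.3 N)).
It fails at once if the large bottle, the beaker or the remote control is moved more than 25 mm (distance of any of large_bottle, beaker, remote from where it was at the start of the episode above 0.025 m).
It fails at once if a bottle, jar or vial is tipped over (more than 60 degrees from upright) (angle between any of small_bottle, short_vial, septa_jar, tall_vial, large_bottle, beaker's own z axis and vertical above 1.05 rad).
It fails at once if something is banged into a tray (over 60 N between it and the tray) (contact force between any of small_bottle, short_vial, septa_jar, tall_vial, column and lc_tray above 60 N or contact force between any of small_bottle, short_vial, septa_jar, tall_vial, column and gc_tray above 60 N).
It also fails if it takes over 128 s, if anything falls off the work surface, if the arm or the gripper's body presses on something with over 40 N, if the wrist force passes 120 N, or if a joint passes its speed limit or range.

## Robot

A 6-joint arm with a two-finger parallel gripper is mounted at the origin on the work surface. World frame = base frame: x ahead of the robot, y to its left, z up, the work surface at z = 0. Lengths are in m, angles in rad, forces in N, time in s.
With the tool pointing down it reaches from about 0.25 to 0.725 m from the base axis. Payload 4 kg.
Tool frame: the origin (TCP) lies midway between the tips of the shut fingers; the grasp point (between the pads) lies 19 mm behind it; z points along the fingers, y is the line along which they close (so a half turn about z gives the same grasp; the last joint's range is limited). The gripper opens to 85 mm and grips with 20 to 120 N. Pads are 22 mm wide; open, the fingers measure 114 mm over their backs; the gripper's body (76 mm by 85 mm) begins 54 mm behind the grasp point. The pads swing forward as they close: fully open they stand 13 mm farther back than shut.
Start: joints at [1.173, 0.241, 0.005, 1.335, 0, 1.571], TCP at [0.194, 0.461, 0.231] pointing down, gripper open.
Joint ranges: [-2.72, 2.72], [-1.05, 1.87], [-1.09, 1.28], [-1.99, 2.15], [-1.42, 1.44], [-3.14, 3.14]. Speed limits (rad/s): [2.79, 2.79, 3.14, 3.14, 3.14, 3.14].

## Interface

Orientations are given as a unit quaternion [x, y, z, w].
In Python, from workcell import get_obs, imaging, workorder gives the robot as it stands.
- The arm moves only by the tool jog_arm, called after "Call:" by a JSON object that holds its "method" and its "body". Schema: {"type":"object","properties":{"deltas":{"type":"array","items":{"type":"number"},"minItems":7,"maxItems":70},"only":{"type":"string"},"quiet":{"type":"boolean"},"lines":{"type":"string"}},"required":["deltas"],"additionalProperties":false}. deltas is one flat list of numbers that holds 1 to 10 rows one after another, with no inner brackets; each row has 7 numbers: a rotation vector rx, ry, rz in rad, then dx, dy, dz in cm, then the finger opening in m; each row is the pose to reach, as a shift and turn from the pose commanded when the call began, along the tool's axes at that moment; what a row does not reach only later rows make up. A row lasts 1/8 s, in which the tool goes at most 0.0625 m and 0.188 rad, less where a joint would pass 70% of its speed; a pose out of reach is approached as far as the arm can. The fingers move at their own pace and stop on an object; the grip force is fixed at half the most. Time passes only in rows, so rows that do not move let the fingers close. The tool returns the time, the measured TCP pose, the force, the opening and the grip force at its end. only (a regular expression) keeps the lines of the reply that match it, lines (a string "A,B") keeps lines A to B, and quiet returns only ok. Input that does not fit is refused with a message, and nothing moves.
- get_obs(): the state, without advancing time (a new reading comes with each control period).
- imaging.camera(name): name is "scene" or "top" or "wrist"; returns (picture, depth): 384x512x3 uint8, red, green, blue; 384x512 float32, m along the optical axis (not along the pixel's ray), 0 where there is no reading.
- imaging.calibration(name): a dict with "mtx" (3x3 intrinsics, pixels), "R" (3x3) and "t" (3): a world point X has camera coordinates R X + t. Camera axes: x right, y down, z forward; pixel columns grow to the right and rows downward; lengths in m; the calibration is good to about 2 mm. A picture is of the moment at which its call begins: read the wrist's pose just before it. calibration takes no time and is no camera call; for the wrist camera it gives the pose at the moment of the call.
- workorder.job_done(): hands the job in; it is judged then, once.
The state is a dict: "clock": time; "joint_pos": joint angles; "joint_vel": joint speeds; "tau": joint torques, N m; "eef_pos": TCP position; "tool_rot": TCP orientation; "ft_force": force on the tool from outside, world axes, zero at the start; "ft_torque": the same for the moment, N m; "grip_width": finger opening in m; "grasp_force": force on a finger pad.
Only numpy, scipy, OpenCV 4.12 (cv2) and the standard library are available. Lean on these libraries where they do the work, as an engineer would, in place of code of your own. Each camera call takes 0.05 s, during which the arm holds its last target. There are 200 camera calls.

## Working session

There is one attempt and no reset: what is moved stays moved. The work goes in short steps, Python scripts to look and compute and a tool call to move; the robot and the scene stay as the last step left them, time stands still between calls to the robot, and variables do not carry over. Pictures are saved under pics/ and viewed, at most 14 in all, crops included, and the job is handed in when it is done.

```bash
mkdir -p pics; ls
```

Create h.py:
```python
import numpy as np, cv2
from scipy.spatial.transform import Rotation as R
from workcell import get_obs, imaging, workorder
def snap(n,f,crop=None,s=1):
    im,d=imaging.camera(n); np.savez('pics/'+f+'.npz',im=im,d=d,**imaging.calibration(n))
    return im,d
def save(im,f,crop=None,s=1):
    if crop: a,b,c,e=crop; im=im[b:e,a:c]
    cv2.imwrite('pics/'+f+'.png',cv2.resize(im[:,:,::-1],None,fx=s,fy=s,interpolation=cv2.INTER_CUBIC))
def ray(c,u,v,z):
    "pixel -> world at height z"
    d=c['R'].T@np.linalg.inv(c['mtx'])@[u,v,1]; o=-c['R'].T@c['t']
    return o+d*(z-o[2])/d[2]
def pts(n):
    q=np.load('pics/'+n+'.npz'); d=q['d']; v,u=np.indices(d.shape)
    P=(np.linalg.inv(q['mtx'])@np.stack([u.ravel(),v.ravel(),np.ones(u.size)]))*d.ravel()
    return (q['R'].T@(P-q['t'][:,None])).T.reshape(d.shape+(3,))
```

Run:
```python
from h import *
o=get_obs(); print(o)
for n in('top','scene'):
    im,d=snap(n,n+'0'); save(im,n+'0',s=1.5)
    c=imaging.calibration(n); print(n,c['mtx'],-c['R'].T@c['t'],c['R'])
```

```text
pics
{'clock': 0.0, 'joint_pos': array([ 1.17298930e+00,  2.41374478e-01,  3.74166626e-03,  1.33521438e+00,
       -1.49714631e-05,  1.57079714e+00]), 'joint_vel': array([-0.00012913,  0.00011528, -0.00040676,  0.0005026 , -0.00047549,
        0.00064917]), 'tau': array([ 5.87944560e-04, -3.72319758e+01,  2.52406186e+01,  1.68366206e-02,
       -3.02966987e-05, -9.23666136e-06]), 'eef_pos': array([0.19345916, 0.46037443, 0.23043885]), 'tool_rot': array([ 1.97594871e-01,  9.80283232e-01, -1.00669528e-03, -1.95281598e-04]), 'ft_force': array([-0.83338643,  0.17005076,  0.36907299]), 'ft_torque': array([-0.01999488,  0.05456347,  0.02972678]), 'grasp_force': 0.0, 'grip_width': 0.08525298120224165}
top [[471.56767809   0.         251.22357732]
 [  0.         471.56767809 194.39802397]
 [  0.           0.           1.        ]] [ 0.41025174 -0.01337762  1.24093422] [[ 0.01591173 -0.99987251  0.0013371 ]
 [-0.98524641 -0.01590685 -0.17040097]
 [ 0.17040051  0.001394   -0.9853739 ]]
scene [[372.21524134   0.         257.28509544]
 [  0.         372.21524134 200.37881183]
 [  0.           0.           1.        ]] [ 0.8769142  -0.41914765  0.67451074] [[ 0.84249397  0.53869966  0.00256649]
 [ 0.42464701 -0.66117586 -0.61848314]
 [-0.33147976  0.52215817 -0.78579387]]
```

View pics/top0.png

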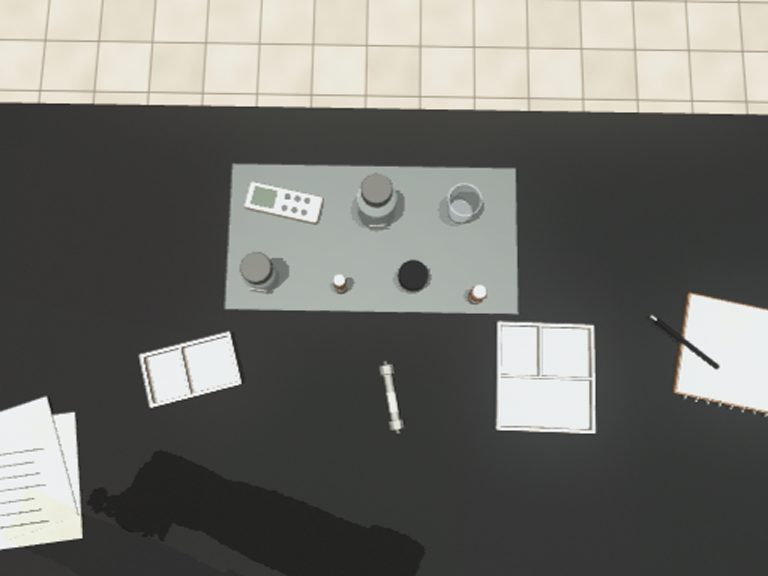

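View pics/scene0.png

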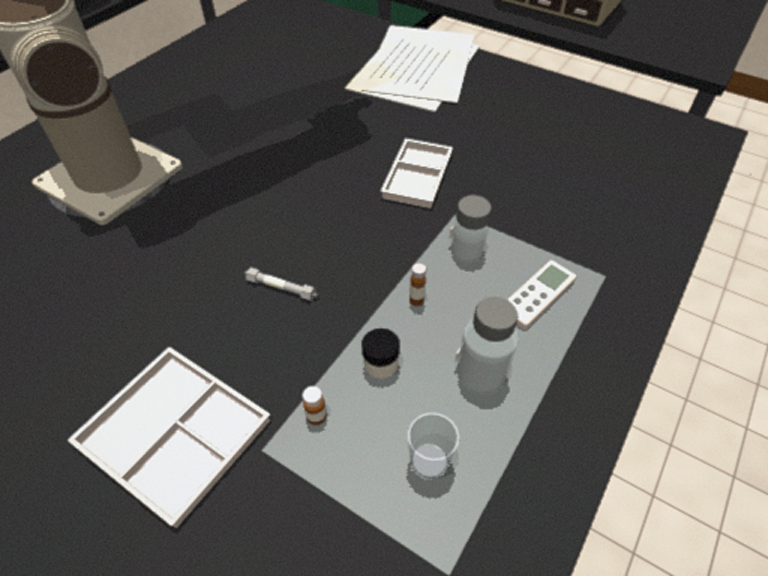

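The top view (768 px wide) shows the trays at (190,369) and (546,377) and the column at (391,397). The stock row is small bottle (257,268), tall vial (340,283), septa jar (413,275) and short vial (478,294), with the bystanders behind it.

Run:
```python
from h import *
q=np.load('pics/top0.npz'); P=pts('top0'); im=q['im'].astype(int)
def near(u,v,r): 
    m=np.zeros(P.shape[:2],bool); cv2.circle(t:=np.zeros(m.shape,np.uint8),(int(u/1.5),int(v/1.5)),r,1,-1); return t>0
for n,u,v,h in[('small',257,268,.098),('tall',340,283,.076),('jar',413,275,.055),('short',478,294,.060),('large',376,188,.14)]:
    m=near(u,v,25)&(abs(P[...,2]-h)<.009); p=P[m]
    c,r=cv2.minEnclosingCircle((p[:,:2]*1000).astype(np.float32)); print(n,m.sum(),p.mean(0).round(4),np.round(c,1),round(r,1))
print('mat/table',np.median(P[215:220,170:220,2]),np.median(P[280:300,150:240,2]),np.median(P[150,220:240,2]))
w=im.min(2)>110
for n,u,v,r in[('gc',190,369,45),('lc',546,377,60)]:
    m=near(u,v,r)&(P[...,2]<.03)&w
    if n=='lc': m[:int(316/1.5)]=0
    # project to rim plane
    vv,uu=np.nonzero(m); X=np.array([ray(q,a,b,.02)[:2] for a,b in zip(uu,vv)])
    # rim
    hull=(X*1000).astype(np.float32); print(n,cv2.minAreaRect(hull), np.median(P[m][:,2]))
m=near(391,397,30)&(im.min(2)>90); p=P[m]; vv,uu=np.nonzero(m)
X=np.array([ray(q,a,b,.012)[:2] for a,b in zip(uu,vv)]); print('col',cv2.minAreaRect((X*1000).astype(np.float32)),X.mean(0),m.sum(),p[:,2].max())
for n in('lc','gc'):pass
save(q['im'],'c1',(80,200,420,300),2.3)
```

```text
small 341 [0.6463 0.1889 0.0963] [646.4 188.9] 26.2
tall 51 [0.6307 0.0526 0.074 ] [630.8  52.6] 9.8
jar 313 [ 0.6464 -0.0731  0.0538] [647.  -73.1] 25.8
short 67 [ 0.6182 -0.185   0.0583] [ 618.3 -185.3] 11.8
large 343 [ 0.7706 -0.0083  0.1384] [771.9  -8.4] 26.1
mat/table -0.001391323577903266 -0.0013250104852500371 -0.0004204600711995955
gc ((481.998291015625, 308.55914306640625), (94.50166320800781, 161.75083923339844), 15.59809398651123) 0.00348697299295661
lc ((479.1077575683594, -302.7481689453125), (169.24343872070312, 186.94500732421875), 88.4366226196289) 0.0035914836673177734
col ((440.0323181152344, -38.48516082763672), (122.50701141357422, 22.711414337158203), 11.048785209655762) [ 0.43970585 -0.03850767] 307 1.2409342239847805
```

View pics/c1.png

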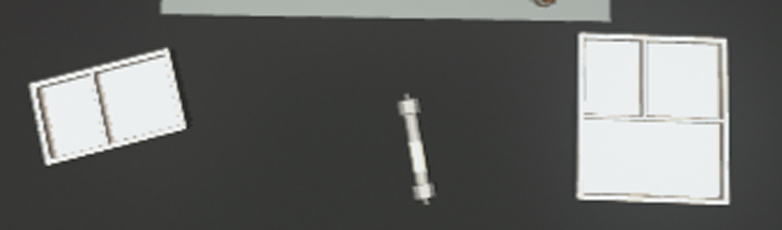

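The crop confirms the rectangles. The gc_tray is turned about 15.6° and the lc_tray about -1.6°. The column's ends are at crop (407,96) and (424,201), so its azimuth is about 11°. I'll move over the tall vial first, with the tool's y axis turned onto world x.

Add to h.py:
```python
def to(x,y,z,az=0):
    "shift/turn in tool axes to reach TCP (x,y,z) with tool y at azimuth az"
    o=get_obs(); r=R.from_quat(o['tool_rot']); a=np.radians(az)
    Y=np.array([np.cos(a),np.sin(a),0]); Z=np.array([0,0,-1.]); g=R.from_matrix(np.stack([np.cross(Y,Z),Y,Z],1))
    print('pos',o['eef_pos'].round(4),'rot',(r.inv()*g).as_rotvec().round(3),'d',r.inv().apply(np.array([x,y,z])-o['eef_pos']).round(4))
```

```bash
python3 -c "from h import *; to(.631,.053,.16); c=np.load('pics/top0.npz'); a,b=ray(c,256.96,241.74,.01),ray(c,264.35,287.39,.01); print(a,b,(a+b)/2,np.degrees(np.arctan2(*(a-b)[1::-1])))"
```

```text
pos [0.1935 0.4604 0.2305] rot [-2.000e-03  1.000e-03  1.173e+00] d [-0.5612 -0.206   0.0709]
[ 0.49827121 -0.02856188  0.01      ] [ 0.38192924 -0.04910578  0.01      ] [ 0.44010023 -0.03883383  0.01      ] 10.014169453548366
```

The manual's scale: shifts go in cm. Converting my numbers, -0.561 m is -56.1, -0.206 m is -20.6.

Call:
{"method": "jog_arm", "body": {"deltas": [0, 0, 1.173, -56.1, -20.6, 0, 0.085, 0, 0, 1.173, -56.1, -20.6, 0, 0.085, 0, 0, 1.173, -56.1, -20.6, 0, 0.085, 0, 0, 1.173, -56.1, -20.6, 0, 0.085, 0, 0, 1.173, -56.1, -20.6, 7, 0.06, 0, 0, 1.173, -56.1, -20.6, 7, 0.06, 0, 0, 1.173, -56.1, -20.6, 7, 0.06, 0, 0, 1.173, -56.1, -20.6, 7, 0.06, 0, 0, 1.173, -56.1, -20.6, 7, 0.06, 0, 0, 1.173, -56.1, -20.6, 7, 0.06]}}

```text
clock: 1.35
eef_pos: [0.6321, 0.0513, 0.1596]
tool_rot: [0.708, 0.706, -0.001, -0.001]
ft_force: [-0.0, -0.5, -0.1]
grip_width: 0.06
grasp_force: 0.0
```

```bash
python3 -c "
from h import *
to(.631,.053,.021)
im,d=snap('wrist','w1'); save(im,'w1',s=1.2)
to(.631,.053,.021)"
```

```text
pos [0.6321 0.0513 0.1596] rot [-0.002  0.    -0.002] d [ 0.0018 -0.0009  0.1386]
pos [0.6347 0.0477 0.1579] rot [-0.001  0.003 -0.006] d [ 0.0057 -0.0036  0.1369]
```

View pics/w1.png

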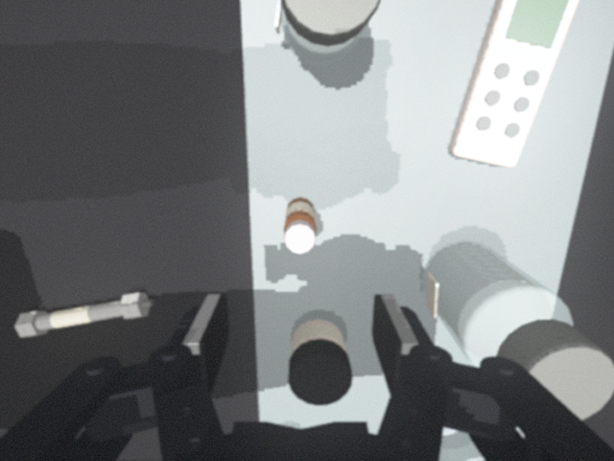

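The wrist view shows the tall vial's cap at about (300,236), centred between the fingers, with the jar behind it. I'll check the cap position through the wrist calibration with the arm settled.

Call:
{"method": "jog_arm", "body": {"deltas": [0, 0, 0, 0, 0, 0, 0.06, 0, 0, 0, 0, 0, 0, 0.06]}}

```text
clock: 1.65
eef_pos: [0.6303, 0.0544, 0.1612]
tool_rot: [0.707, 0.707, -0.0, -0.0]
ft_force: [-0.5, 0.9, 0.8]
grip_width: 0.06
grasp_force: 0.0
```

```bash
python3 -c "
from h import *
to(.631,.053,.025); c=np.load('pics/w1.npz'); print(ray(c,250,197,.076),-c['R'].T@c['t'])
im,d=snap('wrist','w2'); c=np.load('pics/w2.npz'); P=pts('w2')
m=(abs(P[...,2]-.075)<.006)&(np.hypot(P[...,0]-.631,P[...,1]-.053)<.02); print(m.sum(),cv2.minEnclosingCircle((P[m][:,:2]*1000).astype(np.float32)))
to(.631,.053,.025)"
```

```text
pos [0.6303 0.0544 0.1612] rot [-0.001 -0.     0.001] d [-0.0015  0.0008  0.1362]
[0.63547056 0.05336159 0.076     ] [0.6358923  0.12673484 0.2997986 ]
525 ((632.0060424804688, 55.56166458129883), 10.214091300964355)
pos [0.6303 0.0548 0.1616] rot [-0.    -0.     0.001] d [-0.0018  0.0007  0.1366]
```

In the tool's units: 0.139 m is 13.9, 0.001 m is 0.1.

Call:
{"method": "jog_arm", "body": {"deltas": [0, 0, 0, 0, 0.1, 5, 0.06, 0, 0, 0, 0, 0.1, 10, 0.06, 0, 0, 0, 0, 0.1, 12.5, 0.06, 0, 0, 0, 0, 0.1, 13.9, 0.06, 0, 0, 0, 0, 0.1, 13.9, 0.06, 0, 0, 0, 0, 0.1, 13.9, 0, 0, 0, 0, 0, 0.1, 13.9, 0, 0, 0, 0, 0, 0.1, 13.9, 0, 0, 0, 0, 0, 0.1, 13.9, 0]}}

```text
clock: 2.82
eef_pos: [0.6334, 0.0538, 0.0241]
tool_rot: [0.707, 0.707, 0.001, 0.001]
ft_force: [-0.5, -0.1, 5.1]
grip_width: 0.0213
grasp_force: 59.1
```

In the tool's units: 0.296 m is 29.6, -0.163 m is -16.3.

Call:
{"method": "jog_arm", "body": {"deltas": [0, 0, 0, 0, 0, -3, 0, 0, 0, 0, 0, 0, -7, 0, 0, 0, 0, 4, -2.2, -7, 0, 0, 0, 0, 9, -5, -7, 0, 0, 0, 0, 14, -7.7, -7, 0, 0, 0, 0, 19, -10.5, -7, 0, 0, 0, 0, 24, -13.2, -7, 0, 0, 0, 0, 28, -15.4, -7, 0, 0, 0, 0, 29.6, -16.3, -7, 0, 0, 0, 0, 29.6, -16.3, -7, 0]}}

```text
clock: 4.08
eef_pos: [0.4686, 0.3503, 0.0922]
tool_rot: [0.706, 0.708, -0.0, 0.0]
ft_force: [-0.1, -0.3, -0.3]
grip_width: 0.0212
grasp_force: 58.7
```

Call:
{"method": "jog_arm", "body": {"deltas": [0, 0, 0, 0, 0, 0, 0, 0, 0, 0, 0, 0, 0, 0]}}

```text
clock: 4.32
eef_pos: [0.47, 0.3483, 0.0923]
tool_rot: [0.708, 0.706, -0.0, 0.0]
ft_force: [-0.6, -1.0, -0.1]
grip_width: 0.0212
grasp_force: 58.7
```

```bash
python3 -c "
from h import *
to(.4705,.350,.0295)"
```

```text
pos [0.47   0.3483 0.0923] rot [ 0.     0.    -0.003] d [0.0018 0.0005 0.0628]
```

In the tool's units: 0.064 m is 6.4, 0.063 m is 6.3.

Call:
{"method": "jog_arm", "body": {"deltas": [0, 0, 0, 0.1, 0, 3, 0, 0, 0, 0, 0.1, 0, 5, 0, 0, 0, 0, 0.1, 0, 5.6, 0, 0, 0, 0, 0.1, 0, 6, 0, 0, 0, 0, 0.1, 0, 6.3, 0, 0, 0, 0, 0.1, 0, 6.4, 0, 0, 0, 0, 0.1, 0, 6.4, 0]}}

```text
clock: 5.2
eef_pos: [0.4693, 0.3509, 0.0287]
tool_rot: [0.707, 0.707, 0.0, 0.0]
ft_force: [0.1, 0.2, -0.3]
grip_width: 0.0214
grasp_force: 58.7
```

Call:
{"method": "jog_arm", "body": {"deltas": [0, 0, 0, 0, 0, 0.1, 0, 0, 0, 0, 0, 0, 0.2, 0, 0, 0, 0, 0, 0, 0.2, 0]}}

```text
clock: 5.58
eef_pos: [0.4694, 0.3511, 0.0281]
tool_rot: [0.707, 0.707, 0.001, 0.0]
ft_force: [-2.6, -1.6, 8.8]
grip_width: 0.0213
grasp_force: 59.8
```

Contact made (9 N). I'll release, rise and go to the jar.

In the tool's units: -0.1 m is -10, -0.14 m is -14.

Call:
{"method": "jog_arm", "body": {"deltas": [0, 0, 0, 0, 0, -0.1, 0.03, 0, 0, 0, 0, 0, -0.1, 0.05, 0, 0, 0, 0, 0, -0.1, 0.05, 0, 0, 0, 0, 0, -4, 0.05, 0, 0, 0, 0, 0, -10, 0.05, 0, 0, 0, 0, 0, -14, 0.05]}}

```text
clock: 6.32
eef_pos: [0.4697, 0.3512, 0.1689]
tool_rot: [0.707, 0.707, 0.001, 0.0]
ft_force: [0.5, 0.3, 0.7]
grip_width: 0.05
grasp_force: 0.0
```

```bash
python3 -c "
from h import *
to(.647,-.073,.16)"
```

```text
pos [0.4697 0.3512 0.1689] rot [ 0.002 -0.002 -0.   ] d [-0.4242  0.1773  0.0086]
```

Call:
{"method": "jog_arm", "body": {"deltas": [0, 0, 0, -42.4, 17.7, 0, 0.08, 0, 0, 0, -42.4, 17.7, 0, 0.08, 0, 0, 0, -42.4, 17.7, 0, 0.08, 0, 0, 0, -42.4, 17.7, 0, 0.08, 0, 0, 0, -42.4, 17.7, 0, 0.08, 0, 0, 0, -42.4, 17.7, 0, 0.08, 0, 0, 0, -42.4, 17.7, 0, 0.08, 0, 0, 0, -42.4, 17.7, 0, 0.08, 0, 0, 0, -42.4, 17.7, 0, 0.08, 0, 0, 0, -42.4, 17.7, 0, 0.08]}}

```text
clock: 7.58
eef_pos: [0.6455, -0.0719, 0.166]
tool_rot: [0.707, 0.708, -0.0, -0.001]
ft_force: [-0.4, 0.1, -0.8]
grip_width: 0.0799
grasp_force: 0.0
```

```bash
python3 -c "
from h import *
im,d=snap('top','t2'); save(im,'t2',(70,170,400,290),2.4)
im,d=snap('wrist','w3'); P=pts('w3')
m=(abs(P[...,2]-.054)<.006)&(np.hypot(P[...,0]-.647,P[...,1]+.073)<.04); print(m.sum(),cv2.minEnclosingCircle((P[m][:,:2]*1000).astype(np.float32)))
to(.647,-.073,.022)"
```

```text
2742 ((648.1375732421875, -70.25251770019531), 26.07154655456543)
pos [ 0.6457 -0.0713  0.1664] rot [-0.    -0.     0.003] d [-0.0017  0.0014  0.1444]
```

View pics/t2.png

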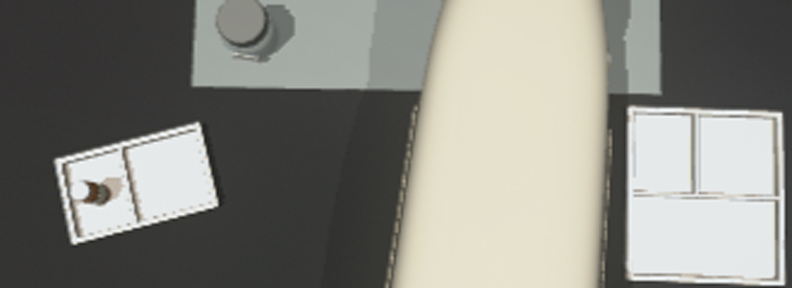

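The tall vial stands upright in the small cell (crop (85,192)). I'll grasp the jar by its cap.

In the tool's units: 0.143 m is 14.3, 0.125 m is 12.5.

Call:
{"method": "jog_arm", "body": {"deltas": [0, 0, 0, 0, 0.15, 5, 0.08, 0, 0, 0, 0, 0.15, 10, 0.08, 0, 0, 0, 0, 0.15, 12.5, 0.08, 0, 0, 0, 0, 0.15, 14.3, 0.08, 0, 0, 0, 0, 0.15, 14.3, 0.08, 0, 0, 0, 0, 0.15, 14.3, 0, 0, 0, 0, 0, 0.15, 14.3, 0, 0, 0, 0, 0, 0.15, 14.3, 0, 0, 0, 0, 0, 0.15, 14.3, 0]}}

```text
clock: 8.8
eef_pos: [0.6493, -0.0735, 0.0256]
tool_rot: [0.707, 0.707, 0.001, 0.002]
ft_force: [0.3, 0.6, 5.9]
grip_width: 0.0504
grasp_force: 62.8
```

```bash
python3 -c "
from h import *
to(.491,.277,.1)"
```

```text
pos [ 0.6493 -0.0735  0.0256] rot [ 0.004  0.    -0.   ] d [ 0.3504 -0.158  -0.0751]
```

In the tool's units: -0.075 m is -7.5, 0.35 m is 35.

Call:
{"method": "jog_arm", "body": {"deltas": [0, 0, 0, 0, 0, -3, 0, 0, 0, 0, 0, 0, -7.5, 0, 0, 0, 0, 4, -1.8, -7.5, 0, 0, 0, 0, 10, -4.5, -7.5, 0, 0, 0, 0, 15.5, -7, -7.5, 0, 0, 0, 0, 21, -9.5, -7.5, 0, 0, 0, 0, 26.5, -12, -7.5, 0, 0, 0, 0, 32, -14.4, -7.5, 0, 0, 0, 0, 35, -15.8, -7.5, 0, 0, 0, 0, 35, -15.8, -7.5, 0]}}

```text
clock: 10.05
eef_pos: [0.4883, 0.279, 0.0984]
tool_rot: [0.706, 0.709, 0.0, -0.0]
ft_force: [0.5, -0.3, -0.8]
grip_width: 0.0501
grasp_force: 62.6
```

Call:
{"method": "jog_arm", "body": {"deltas": [0, 0, 0, 0, 0, 0, 0, 0, 0, 0, 0, 0, 3, 0, 0, 0, 0, 0, 0, 5, 0, 0, 0, 0, 0, 0, 6.2, 0, 0, 0, 0, 0, 0, 6.6, 0, 0, 0, 0, 0, 0, 6.8, 0, 0, 0, 0, 0, 0, 6.8, 0]}}

```text
clock: 10.92
eef_pos: [0.4901, 0.2769, 0.0309]
tool_rot: [0.707, 0.707, 0.001, 0.0]
ft_force: [0.7, 0.6, -1.3]
grip_width: 0.0498
grasp_force: 62.6
```

```bash
python3 -c "
from h import *
to(.491,.277,.0276)"
```

```text
pos [0.4901 0.2769 0.0309] rot [ 0.001 -0.001 -0.   ] d [0.0001 0.0009 0.0033]
```

Call:
{"method": "jog_arm", "body": {"deltas": [0, 0, 0, 0, 0, 0.1, 0, 0, 0, 0, 0, 0, 0.2, 0, 0, 0, 0, 0, 0, 0.2, 0]}}

```text
clock: 11.3
eef_pos: [0.49, 0.2771, 0.0296]
tool_rot: [0.707, 0.707, 0.001, 0.0]
ft_force: [-1.1, -0.4, 5.0]
grip_width: 0.0498
grasp_force: 63.2
```

Call:
{"method": "jog_arm", "body": {"deltas": [0, 0, 0, 0, 0, -0.1, 0.06, 0, 0, 0, 0, 0, -0.1, 0.075, 0, 0, 0, 0, 0, -0.1, 0.075, 0, 0, 0, 0, 0, -4, 0.075, 0, 0, 0, 0, 0, -10, 0.075, 0, 0, 0, 0, 0, -13.5, 0.075, 0, 0, 0, -6, 1.6, -13.5, 0.075]}}

```text
clock: 12.18
eef_pos: [0.5079, 0.2204, 0.1673]
tool_rot: [0.705, 0.71, 0.004, 0.001]
ft_force: [1.6, -1.2, -0.7]
grip_width: 0.0752
grasp_force: 0.0
```

Call:
{"method": "jog_arm", "body": {"deltas": [0, 0, 0, -40.2, 11.3, 0, 0.06, 0, 0, 0, -40.2, 11.3, 0, 0.06, 0, 0, 0, -40.2, 11.3, 0, 0.06, 0, 0, 0, -40.2, 11.3, 0, 0.06, 0, 0, 0, -40.2, 11.3, 0, 0.06, 0, 0, 0, -40.2, 11.3, 0, 0.06, 0, 0, 0, -40.2, 11.3, 0, 0.06, 0, 0, 0, -40.2, 11.3, 0, 0.06, 0, 0, 0, -40.2, 11.3, 0, 0.06, 0, 0, 0, -40.2, 11.3, 0, 0.06]}}

```text
clock: 13.42
eef_pos: [0.6184, -0.1838, 0.1633]
tool_rot: [0.706, 0.708, -0.0, -0.0]
ft_force: [-0.1, 0.8, -0.2]
grip_width: 0.0602
grasp_force: 0.0
```

```bash
python3 -c "
from h import *
im,d=snap('wrist','w4'); P=pts('w4')
m=(abs(P[...,2]-.059)<.005)&(np.hypot(P[...,0]-.618,P[...,1]+.185)<.025); print(m.sum(),cv2.minEnclosingCircle((P[m][:,:2]*1000).astype(np.float32)))
to(.619,-.184,.016)"
```

```text
610 ((619.7734375, -182.8845977783203), 11.759105682373047)
pos [ 0.6185 -0.1837  0.1635] rot [-0.    -0.     0.002] d [-0.0003  0.0005  0.1475]
```

In the tool's units: 0.147 m is 14.7, 0.13 m is 13.

Call:
{"method": "jog_arm", "body": {"deltas": [0, 0, 0, 0, 0.05, 5, 0.06, 0, 0, 0, 0, 0.05, 10, 0.06, 0, 0, 0, 0, 0.05, 13, 0.06, 0, 0, 0, 0, 0.05, 14.7, 0.06, 0, 0, 0, 0, 0.05, 14.7, 0.06, 0, 0, 0, 0, 0.05, 14.7, 0, 0, 0, 0, 0, 0.05, 14.7, 0, 0, 0, 0, 0, 0.05, 14.7, 0, 0, 0, 0, 0, 0.05, 14.7, 0]}}

```text
clock: 14.6
eef_pos: [0.6207, -0.1858, 0.0186]
tool_rot: [0.707, 0.707, 0.001, 0.002]
ft_force: [0.5, 0.0, 5.5]
grip_width: 0.026
grasp_force: 59.4
```

```bash
python3 -c "
from h import *
to(.524,-.259,.08)"
```

```text
pos [ 0.6207 -0.1858  0.0186] rot [ 0.004  0.001 -0.   ] d [-0.0733 -0.0964 -0.0617]
```

In the tool's units: -0.062 m is -6.2, -0.096 m is -9.6.

Call:
{"method": "jog_arm", "body": {"deltas": [0, 0, 0, 0, 0, -3, 0, 0, 0, 0, 0, 0, -6.2, 0, 0, 0, 0, -3, -4, -6.2, 0, 0, 0, 0, -6, -8, -6.2, 0, 0, 0, 0, -7.3, -9.6, -6.2, 0, 0, 0, 0, -7.3, -9.6, -6.2, 0, 0, 0, 0, -7.3, -9.6, -6.2, 0]}}

```text
clock: 15.48
eef_pos: [0.5242, -0.258, 0.0785]
tool_rot: [0.707, 0.707, 0.0, 0.0]
ft_force: [-1.1, -0.9, -0.0]
grip_width: 0.0255
grasp_force: 59.2
```

Call:
{"method": "jog_arm", "body": {"deltas": [0, 0, 0, 0, 0, 2.5, 0, 0, 0, 0, 0, 0, 4.2, 0, 0, 0, 0, 0, 0, 5, 0, 0, 0, 0, 0, 0, 5.4, 0, 0, 0, 0, 0, 0, 5.4, 0, 0, 0, 0, 0, 0, 5.4, 0]}}

```text
clock: 16.23
eef_pos: [0.5236, -0.2586, 0.025]
tool_rot: [0.707, 0.707, 0.0, 0.001]
ft_force: [0.5, -0.0, -0.6]
grip_width: 0.0259
grasp_force: 59.2
```

```bash
python3 -c "
from h import *
to(.524,-.259,.0225)"
```

```text
pos [ 0.5236 -0.2586  0.025 ] rot [ 0.001  0.001 -0.   ] d [-0.0004  0.0004  0.0025]
```

In the tool's units: 0.003 m is 0.3, 0.002 m is 0.2.

Call:
{"method": "jog_arm", "body": {"deltas": [0, 0, 0, 0, 0, 0.1, 0, 0, 0, 0, 0, 0, 0.2, 0, 0, 0, 0, 0, 0, 0.3, 0, 0, 0, 0, 0, 0, 0.3, 0]}}

```text
clock: 16.73
eef_pos: [0.5233, -0.2585, 0.0226]
tool_rot: [0.707, 0.707, 0.0, 0.001]
ft_force: [-1.8, 1.0, 6.7]
grip_width: 0.0261
grasp_force: 59.9
```

Call:
{"method": "jog_arm", "body": {"deltas": [0, 0, 0, 0, 0, -0.1, 0.035, 0, 0, 0, 0, 0, -0.1, 0.045, 0, 0, 0, 0, 0, -0.1, 0.045, 0, 0, 0, 0, 0, -4, 0.045, 0, 0, 0, 0, 0, -10, 0.045, 0, 0, 0, 0, 0, -10, 0.045]}}

```text
clock: 17.48
eef_pos: [0.5268, -0.2601, 0.127]
tool_rot: [0.707, 0.707, 0.002, 0.005]
ft_force: [0.9, 0.2, -1.5]
grip_width: 0.0449
grasp_force: 0.0
```

Call:
{"method": "jog_arm", "body": {"deltas": [0, 0, 0.188, 4, -1.5, 0, 0.045, 0, 0, 1.388, 22, -8.3, 0, 0.045, 0, 0, 1.388, 22, -8.3, 0, 0.045, 0, 0, 1.388, 22, -8.3, 0, 0.045, 0, 0, 1.388, 22, -8.3, 0, 0.045, 0, 0, 1.388, 22, -8.3, 0, 0.045, 0, 0, 1.388, 22, -8.3, 0, 0.045, 0, 0, 1.388, 22, -8.3, 0, 0.045, 0, 0, 1.388, 22, -8.3, 0, 0.045, 0, 0, 1.388, 22, -8.3, 0, 0.045]}}

```text
clock: 18.73
eef_pos: [0.4398, -0.0383, 0.1209]
tool_rot: [0.996, 0.092, -0.0, -0.0]
ft_force: [-1.1, 0.1, 0.5]
grip_width: 0.045
grasp_force: 0.0
```

Call:
{"method": "jog_arm", "body": {"deltas": [0, 0, 0, 0, 0, 0, 0.045]}}

```text
clock: 18.85
eef_pos: [0.44, -0.0383, 0.1211]
tool_rot: [0.996, 0.092, -0.0, -0.0]
ft_force: [0.5, -0.2, -0.1]
grip_width: 0.0447
grasp_force: 0.0
```

```bash
python3 -c "
from h import *
im,d=snap('wrist','w5'); save(im,'w5'); P=pts('w5')
m=(im.min(2)>100)&(P[...,2]<.03)&(np.hypot(P[...,0]-.44,P[...,1]+.0387)<.075); print(m.sum(),cv2.minAreaRect((P[m][:,:2]*1000).astype(np.float32)))
print(get_obs()['joint_pos'].round(2));to(.44,-.0387,.002,-79.5)"
```

```text
2960 ((437.3473205566406, -38.04867172241211), (133.35768127441406, 26.321943283081055), 10.650527954101562)
[-0.09  0.21 -0.34  1.02 -0.    2.87]
pos [ 0.44   -0.0383  0.1212] rot [-0.  0.  0.] d [-1.000e-04  4.000e-04  1.192e-01]
```

View pics/w5.png

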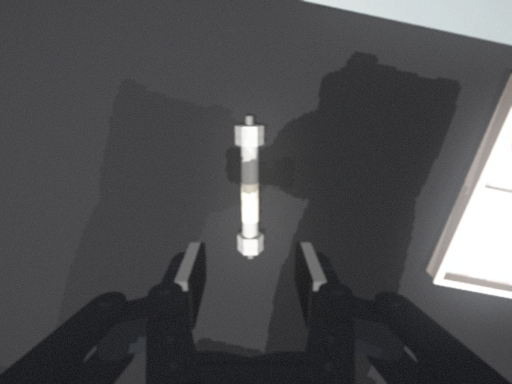

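The column lies at column 250, parallel to the fingers and centred between them. I'll descend and grip.

Call:
{"method": "jog_arm", "body": {"deltas": [0, 0, 0, 0, 0, 5, 0.045, 0, 0, 0, 0, 0, 9, 0.045, 0, 0, 0, 0, 0, 11, 0.045, 0, 0, 0, 0, 0, 11.7, 0.045, 0, 0, 0, 0, 0, 11.7, 0.045, 0, 0, 0, 0, 0, 11.7, 0, 0, 0, 0, 0, 0, 11.7, 0, 0, 0, 0, 0, 0, 11.7, 0, 0, 0, 0, 0, 0, 11.7, 0]}}

```text
clock: 20.02
eef_pos: [0.4411, -0.0383, 0.0055]
tool_rot: [0.996, 0.091, 0.001, 0.0]
ft_force: [-0.9, 0.9, 6.7]
grip_width: 0.0117
grasp_force: 58.7
```

In the tool's units: -0.065 m is -6.5, -0.02 m is -2.

Call:
{"method": "jog_arm", "body": {"deltas": [0, 0, 0, 0, 0, -2, 0, 0, 0, 0, 0, 0, -6.5, 0, 0, 0, -0.15, 0, 0, -6.5, 0, 0, 0, -0.3, 0, 0, -6.5, 0, 0, 0, -0.45, 0, 0, -6.5, 0, 0, 0, -0.6, 0, 0, -6.5, 0, 0, 0, -0.75, 0, 0, -6.5, 0, 0, 0, -0.9, 0, 0, -6.5, 0, 0, 0, -1.05, 0, 0, -6.5, 0, 0, 0, -1.05, 0, 0, -6.5, 0]}}

```text
clock: 21.28
eef_pos: [0.4399, -0.0383, 0.0693]
tool_rot: [0.816, 0.577, -0.0, -0.0]
ft_force: [-0.1, 0.4, -1.8]
grip_width: 0.0109
grasp_force: 58.8
```

```bash
python3 -c "
from h import *
to(.434,-.3015,.069,-1.56)"
```

```text
pos [ 0.4399 -0.0383  0.0693] rot [-0.     0.    -0.313] d [-0.2501  0.0822  0.0003]
```

In the tool's units: -0.25 m is -25, -0.23 m is -23.

Call:
{"method": "jog_arm", "body": {"deltas": [0, 0, -0.1, -3.5, 1.1, 0, 0, 0, 0, -0.2, -8.5, 2.8, 0, 0, 0, 0, -0.313, -13, 4.3, 0, 0, 0, 0, -0.313, -18, 5.9, 0, 0, 0, 0, -0.313, -23, 7.6, 0, 0, 0, 0, -0.313, -25, 8.2, 0, 0, 0, 0, -0.313, -25, 8.2, 0, 0, 0, 0, -0.313, -25, 8.2, 0, 0]}}

```text
clock: 22.28
eef_pos: [0.4341, -0.2999, 0.0689]
tool_rot: [0.716, 0.698, 0.0, -0.001]
ft_force: [-0.9, 0.3, -1.1]
grip_width: 0.0112
grasp_force: 58.8
```

```bash
python3 -c "
from h import *
to(.434,-.3015,.01,-1.56)
im,d=snap('wrist','w6'); save(im,'w6')"
```

```text
pos [ 0.4341 -0.2999  0.0689] rot [-0.001 -0.002  0.002] d [-0.0017  0.      0.0589]
```

View pics/w6.png

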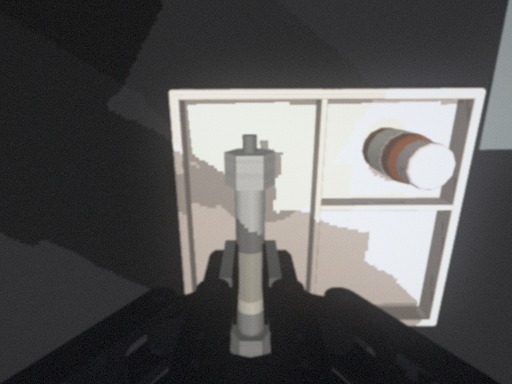

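The column hangs level over the long compartment, parallel to the walls. The short vial stands upright in its cell at (410,160). Lowering.

In the tool's units: 0.057 m is 5.7, 0.059 m is 5.9.

Call:
{"method": "jog_arm", "body": {"deltas": [0, 0, 0, -0.1, 0, 2.5, 0, 0, 0, 0, -0.1, 0, 4.2, 0, 0, 0, 0, -0.1, 0, 5.1, 0, 0, 0, 0, -0.1, 0, 5.6, 0, 0, 0, 0, -0.1, 0, 5.7, 0, 0, 0, 0, -0.1, 0, 5.8, 0, 0, 0, 0, -0.1, 0, 5.9, 0, 0, 0, 0, -0.1, 0, 5.9, 0]}}

```text
clock: 23.32
eef_pos: [0.4346, -0.3025, 0.0105]
tool_rot: [0.716, 0.698, 0.0, 0.0]
ft_force: [0.4, 0.6, -1.4]
grip_width: 0.0114
grasp_force: 58.8
```

In the tool's units: 0.002 m is 0.2, 0.001 m is 0.1.

Call:
{"method": "jog_arm", "body": {"deltas": [0, 0, 0, 0, 0, 0.1, 0, 0, 0, 0, 0, 0, 0.2, 0, 0, 0, 0, 0, 0, 0.2, 0]}}

```text
clock: 23.7
eef_pos: [0.4347, -0.3025, 0.0095]
tool_rot: [0.716, 0.698, 0.0, 0.0]
ft_force: [-2.1, 1.5, 6.9]
grip_width: 0.0113
grasp_force: 59.9
```

Call:
{"method": "jog_arm", "body": {"deltas": [0, 0, 0, 0, 0, -0.1, 0.02, 0, 0, 0, 0, 0, -0.1, 0.035, 0, 0, 0, 0, 0, -0.1, 0.035, 0, 0, 0, 0, 0, -4, 0.035, 0, 0, 0, 0, 0, -10, 0.035, 0, 0, 0, 0, 0, -15, 0.035, 0, 0, 0, 0, 0, -15, 0.06]}}

```text
clock: 24.58
eef_pos: [0.4374, -0.3043, 0.1632]
tool_rot: [0.716, 0.698, 0.001, 0.005]
ft_force: [0.5, -0.3, 0.6]
grip_width: 0.0521
grasp_force: 0.0
```

```bash
python3 -c "
from h import *
to(.647,.189,.165)"
```

```text
pos [ 0.4374 -0.3043  0.1632] rot [ 0.009  0.006 -0.025] d [ 0.4984  0.1972 -0.0029]
```

In the tool's units: 0.498 m is 49.8, 0.197 m is 19.7.

Call:
{"method": "jog_arm", "body": {"deltas": [0, 0, -0.025, 49.8, 19.7, 0, 0.08, 0, 0, -0.025, 49.8, 19.7, 0, 0.08, 0, 0, -0.025, 49.8, 19.7, 0, 0.08, 0, 0, -0.025, 49.8, 19.7, 0, 0.08, 0, 0, -0.025, 49.8, 19.7, 0, 0.08, 0, 0, -0.025, 49.8, 19.7, 0, 0.08, 0, 0, -0.025, 49.8, 19.7, 0, 0.08, 0, 0, -0.025, 49.8, 19.7, 0, 0.08, 0, 0, -0.025, 49.8, 19.7, 0, 0.08, 0, 0, -0.025, 49.8, 19.7, 0, 0.08]}}

```text
clock: 25.82
eef_pos: [0.6435, 0.1935, 0.1556]
tool_rot: [0.706, 0.709, -0.001, -0.001]
ft_force: [0.3, -0.2, 0.3]
grip_width: 0.08
grasp_force: 0.0
```

Call:
{"method": "jog_arm", "body": {"deltas": [0, 0, 0, 0, 0, 0, 0.08, 0, 0, 0, 0, 0, 0, 0.08]}}

```text
clock: 26.08
eef_pos: [0.6435, 0.189, 0.158]
tool_rot: [0.708, 0.706, -0.001, -0.0]
ft_force: [-0.6, -0.3, 0.9]
grip_width: 0.0801
grasp_force: 0.0
```

```bash
python3 -c "
from h import *
im,d=snap('wrist','w7'); P=pts('w7')
m=(abs(P[...,2]-.096)<.008)&(np.hypot(P[...,0]-.647,P[...,1]-.189)<.04); print(m.sum(),cv2.minEnclosingCircle((P[m][:,:2]*1000).astype(np.float32)))
to(.647,.189,.067)
im,d=snap('top','t3'); save(im,'t3',(300,190,420,300),4)"
```

```text
4091 ((648.1173095703125, 192.56121826171875), 26.007509231567383)
pos [0.6436 0.189  0.1583] rot [-0.001  0.    -0.002] d [0.     0.0034 0.0913]
```

View pics/t3.png

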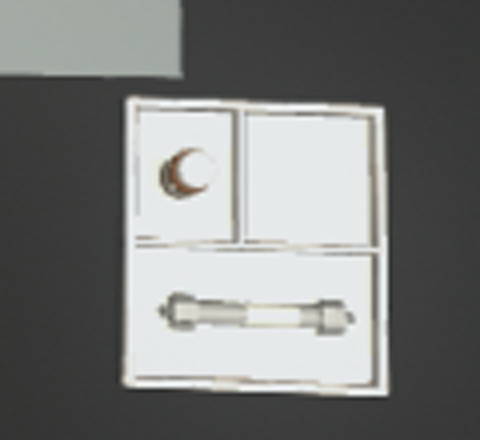

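The column lies centred in the long compartment and the short vial is upright. Next I'll grasp the small bottle's cap.

In the tool's units: 0.093 m is 9.3, 0.0035 m is 0.35.

Call:
{"method": "jog_arm", "body": {"deltas": [0, 0, 0, 0.1, 0.35, 3, 0.08, 0, 0, 0, 0.1, 0.35, 6, 0.08, 0, 0, 0, 0.1, 0.35, 8, 0.08, 0, 0, 0, 0.1, 0.35, 9.3, 0.08, 0, 0, 0, 0.1, 0.35, 9.3, 0.08, 0, 0, 0, 0.1, 0.35, 9.3, 0, 0, 0, 0, 0.1, 0.35, 9.3, 0, 0, 0, 0, 0.1, 0.35, 9.3, 0, 0, 0, 0, 0.1, 0.35, 9.3, 0]}}

```text
clock: 27.3
eef_pos: [0.6483, 0.1919, 0.0671]
tool_rot: [0.707, 0.707, 0.001, 0.001]
ft_force: [-0.7, -1.8, 6.0]
grip_width: 0.0498
grasp_force: 63.0
```

```bash
python3 -c "
from h import *
to(.522,-.339,.14)"
```

```text
pos [0.6483 0.1919 0.0671] rot [ 0.003 -0.001  0.   ] d [-0.5309 -0.1262 -0.0737]
```

Call:
{"method": "jog_arm", "body": {"deltas": [0, 0, 0, 0, 0, -2.5, 0, 0, 0, 0, 0, 0, -7, 0, 0, 0, 0, -3, -0.7, -11, 0, 0, 0, 0, -8, -1.9, -11, 0, 0, 0, 0, -13, -3.1, -11, 0, 0, 0, 0, -18, -4.3, -11, 0, 0, 0, 0, -23, -5.5, -11, 0, 0, 0, 0, -28, -6.7, -11, 0, 0, 0, 0, -33, -7.9, -11, 0, 0, 0, 0, -38, -9, -11, 0]}}

```text
clock: 28.55
eef_pos: [0.5565, -0.1898, 0.1749]
tool_rot: [0.707, 0.707, -0.0, -0.0]
ft_force: [0.9, -0.3, -1.7]
grip_width: 0.0498
grasp_force: 62.8
```

Call:
{"method": "jog_arm", "body": {"deltas": [0, 0, 0, -5, -1.2, 0, 0, 0, 0, 0, -10, -2.4, 0, 0, 0, 0, 0, -13.5, -3.2, 0, 0, 0, 0, 0, -15, -3.6, 0, 0, 0, 0, 0, -15, -3.6, 0, 0, 0, 0, 0, -15, -3.6, 0, 0]}}

```text
clock: 29.3
eef_pos: [0.5218, -0.3369, 0.1751]
tool_rot: [0.707, 0.708, 0.0, -0.0]
ft_force: [0.1, 0.5, -1.5]
grip_width: 0.0497
grasp_force: 62.8
```

```bash
python3 -c "
from h import *
to(.522,-.339,.071)"
```

```text
pos [ 0.5218 -0.3369  0.1751] rot [-0.    -0.001  0.002] d [-0.0022  0.0002  0.1041]
```

Call:
{"method": "jog_arm", "body": {"deltas": [0, 0, 0, -0.1, 0, 4, 0, 0, 0, 0, -0.1, 0, 7.5, 0, 0, 0, 0, -0.1, 0, 9, 0, 0, 0, 0, -0.1, 0, 9.8, 0, 0, 0, 0, -0.1, 0, 10.1, 0, 0, 0, 0, -0.1, 0, 10.2, 0, 0, 0, 0, -0.1, 0, 10.2, 0]}}

```text
clock: 30.18
eef_pos: [0.5219, -0.3398, 0.0743]
tool_rot: [0.707, 0.707, 0.0, 0.001]
ft_force: [0.3, 0.1, -2.0]
grip_width: 0.0499
grasp_force: 62.8
```

Call:
{"method": "jog_arm", "body": {"deltas": [0, 0, 0, 0, 0, 0.1, 0, 0, 0, 0, 0, 0, 0.2, 0, 0, 0, 0, 0, 0, 0.2, 0]}}

```text
clock: 30.55
eef_pos: [0.5213, -0.3394, 0.0712]
tool_rot: [0.707, 0.707, -0.0, -0.0]
ft_force: [1.1, -0.4, -2.7]
grip_width: 0.0499
grasp_force: 62.8
```

Call:
{"method": "jog_arm", "body": {"deltas": [0, 0, 0, 0, 0, 0.1, 0, 0, 0, 0, 0, 0, 0.1, 0, 0, 0, 0, 0, 0, 0.2, 0, 0, 0, 0, 0, 0, 0.2, 0]}}

```text
clock: 31.05
eef_pos: [0.5213, -0.3397, 0.0711]
tool_rot: [0.707, 0.707, -0.0, 0.001]
ft_force: [-4.6, 1.7, 9.8]
grip_width: 0.0495
grasp_force: 64.0
```

Contact. Release, rise and take a final look.

Call:
{"method": "jog_arm", "body": {"deltas": [0, 0, 0, 0, 0, -0.1, 0.06, 0, 0, 0, 0, 0, -0.1, 0.078, 0, 0, 0, 0, 0, -0.1, 0.078, 0, 0, 0, 0, 0, -4, 0.078, 0, 0, 0, 0, 0, -10, 0.078, 0, 0, 0, 0, 0, -14, 0.078, 0, 0, 0, 5, -3, -14, 0.078]}}

```text
clock: 31.92
eef_pos: [0.4963, -0.2933, 0.2136]
tool_rot: [0.708, 0.706, 0.002, 0.006]
ft_force: [0.5, 0.5, -0.1]
grip_width: 0.0782
grasp_force: 0.0
```

Call:
{"method": "jog_arm", "body": {"deltas": [0, 0, 0, 25, -10, 0, 0.078, 0, 0, 0, 25, -10, 0, 0.078, 0, 0, 0, 25, -10, 0, 0.078, 0, 0, 0, 25, -10, 0, 0.078, 0, 0, 0, 25, -10, 0, 0.078, 0, 0, 0, 25, -10, 0, 0.078, 0, 0, 0, 25, -10, 0, 0.078]}}

```text
clock: 32.8
eef_pos: [0.392, -0.0399, 0.2094]
tool_rot: [0.707, 0.707, 0.0, 0.0]
ft_force: [0.0, -0.1, 0.1]
grip_width: 0.0779
grasp_force: 0.0
```

```bash
python3 -c "
from h import *
im,d=snap('scene','s4'); im2,d=snap('top','t4'); save(np.hstack([im,im2[90:,:].copy() if 0 else im2]),'f4',s=.78)
P=pts('t4')
lc=np.array([.479,-.3027]),-1.56; gc=np.array([.482,.3085]),15.6
for n,x,y,h,(o,a) in[('small',.522,-.339,.102,lc),('short',.524,-.259,.064,lc),('jar',.491,.277,.059,gc),('tall',.47,.351,.08,gc)]:
    m=(abs(P[...,2]-h)<.006)&(np.hypot(P[...,0]-x,P[...,1]-y)<.04); c=np.array(cv2.minEnclosingCircle((P[m][:,:2]*1000).astype(np.float32))[0])/1000-o
    print(n,m.sum(),P[m][:,2].mean(),R.from_euler('z',-a,degrees=True).apply([*c,0]).round(4))
"
```

```text
small 349 0.10075178280046049 [ 0.0415 -0.0373  0.    ]
short 67 0.06277752881894384 [0.0425 0.0461 0.    ]
jar 326 0.05746839174474963 [-0.0011 -0.0322  0.    ]
tall 50 0.07840298839591676 [-0.0014  0.0427  0.    ]
```

View pics/f4.png

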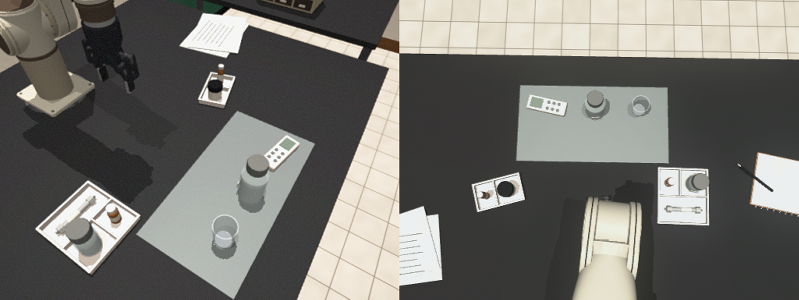

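Both kits are in place and upright, well inside the limits. The bystanders are untouched and the gripper is clear.

Call:
{"method": "jog_arm", "body": {"deltas": [0, 0, 0, 0, 0, 0, 0.078, 0, 0, 0, 0, 0, 0, 0.078]}}

```text
clock: 33.15
eef_pos: [0.3916, -0.0399, 0.2092]
tool_rot: [0.708, 0.707, -0.0, -0.0]
ft_force: [0.5, -0.4, -0.8]
grip_width: 0.0783
grasp_force: 0.0
```

```bash
python3 -c "
from workcell import workorder; print(workorder.job_done())"
```

```text
the job is handed in; nothing more can be done
None
```

Both kits are made up and the job was handed in at about 33 s; the last pictures show every item upright in its place and the large bottle, beaker and remote where they were, but the hand-in gave no verdict.

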